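# Snap the four lid clips of a food box shut

### The arm

A 7-joint arm with a two-finger parallel gripper is mounted at the origin on a cart in front of the work surface, level with it; the furniture and walls round the work are solid. World frame = base frame: x ahead of the robot, y to its left, z up, the work surface at z = 0. Lengths are in m, angles in degrees, forces in N, time in s.
With the tool pointing down it reaches from about 0.4 to 0.9 m from the base axis. Payload 5.5 kg.
Tool frame: the origin (TCP) lies between the finger pads; the fingertips stand 17 mm ahead of it and the grasp point (between the pads) lies 2 mm behind it; z points along the fingers, y is the line along which they close (so a half turn about z gives the same grasp; the last joint's range is limited). The gripper opens to 92 mm and grips with 3 to 60 N. Pads are 19 mm wide; open, the fingers measure 130 mm over their backs; the gripper's body (75 mm by 190 mm) begins 47 mm behind the grasp point.
Start: joints at [86.07, 28.699, -24.465, 88.831, 12.651, 65.22, -12.049], TCP at [0.212, -0.615, 0.244] pointing down, gripper open.
Joint ranges: [-164.97, 164.97], [-17.58, 116.51], [-87.97, 89.64], [11.32, 138.91], [-80.73, 260.73], [10.89, 115.49], [-147.41, 147.41]. Speed limits (degrees/s): [147.25, 147.25, 180, 180, 180, 180, 180].

### API

Orientations are given as [roll, pitch, yaw] about the fixed x, y, z axes, in that order (R = Rz(yaw) Ry(pitch) Rx(roll)).
In Python, from workcell import * gives the robot as it stands.
- The arm moves only by the tool play_rows, never from a script. Its argument "plan" is one flat list of numbers, 4 for each row, row after row: the shift along the world's x, y, z in mm, then the turn about the world's z in rad. A call has 1 to 8 rows; each row is the pose to reach, as a shift and turn from the pose commanded when the call began; what a row does not reach only later rows make up. A row lasts 1/10 s, in which the tool goes at most 50 mm and 8.59 degrees, less where a joint would pass 70% of its speed; a pose out of reach is approached as far as the arm can. A call with a gripper value outside its range is refused whole. "claw" is the finger opening in mm, from 0 to 91.8, set as the call begins (left out, the last holds). The fingers move at their own pace and stop on an object; "grip_force" is the grip in N (left out, the last holds). Time passes only in rows, so rows that repeat a pose let the fingers close. It gives the time, the measured TCP pose, the force, the opening and the grip force at its end, in the units of the state.
- get_state(): the state, without advancing time (a new reading comes with each control period).
- grab_frame(name): name is "side" or "top"; returns a dict with "img" (384x512x3 uint8, red, green, blue), "vertical_fov" (degrees; the focal length in pixels is half the picture's height over the tangent of half this angle, whatever the lens; pixels are square), "cx", "cy" (the principal point, pixels), "origin" and "orientation" of the camera in the world. Camera axes: x right, y down, z forward; pixel columns grow to the right and rows downward; lengths in m; the calibration is good to about 2 mm. A picture is of the moment at which its call begins. There is no depth.
- hand_in(): hands the job in; it is judged then, once.
The state is a dict: "time_s": time; "q": joint angles; "qvel": joint speeds; "joint_efforts": joint torques, N m; "tool_pos": TCP position; "tool_rot": TCP orientation; "contact_force": force on the tool from outside, world axes, zero at the start; "wrist_torque": the same for the moment, N m; "width": finger opening in m; "grasp_force": force on a finger pad.
Only numpy, scipy, OpenCV 4.12 (cv2) and the standard library are available. Lean on these libraries where they do the work, as an engineer would, in place of code of your own. Each camera call takes 0.05 s, during which the arm holds its last target. There are 200 camera calls.

### The job

Lock the lid of the food storage box: flip its four side clips down until each one snaps shut, first the two on the long sides, and only then the two on the short ends. Do it with a gentle hand, so that the box stays where it stands instead of being shoved along (2 cm at the very most), and leave the other things on the worktop alone.

Things in the scene. Friction and masses are not known exactly. Their poses are not given: they have to be found in the camera images.
- food_box: food storage box with white body, grey snap-lock lid and rubber feet; loose and light (about 0.6 to 0.75 kg): unless pressed down it slides under a sideways push of 4 to 8 N. 104 mm along its x, 150 mm along its y; lid top at 80 mm (rim 83), lid edge 56 mm from the middle in x, 79 mm in y. Origin: centre of its underside; x the short way, y the long way, z up. Four clips are hinged at the lid's edge
- clip_long_a (a joint): side clip in the middle of the long side facing +x, 70 mm wide, 7 mm thick, 37 mm hinge to free edge. Angle, rad: 0 sticks straight out, negative tilted up, grows as flipped down, 1.57 hangs down, shut. From about 1.1 rad a sprung catch resists (a level push 30 mm below the hinge needs about 6 to 8 N); let go before about 1.4 rad it springs open, beyond that it snaps shut and stays
- clip_long_a_hinge (a point): point on the hinge axis of clip_long_a, middle of its width: 60 mm from the box's middle towards the box's +x, 74 mm above its underside; fixed on the box whatever the clip's angle
- clip_long_a_tip (a point): point 36 mm from the hinge axis of clip_long_a, at its free edge, middle of its width; moves with the clip. A thumb lip 6 mm wide there stands 4 mm proud of the clip's outer (upper) face, itself 5 mm off the hinge axis, so a fingertip coming down on the clip finds a shoulder 31 mm from the hinge
- clip_long_b (a joint): side clip in the middle of the long side facing -x, 70 mm wide, 7 mm thick, 37 mm hinge to free edge. Angle, rad: 0 sticks straight out, negative tilted up, grows as flipped down, 1.57 hangs down, shut. From about 1.1 rad a sprung catch resists (a level push 30 mm below the hinge needs about 6 to 8 N); let go before about 1.4 rad it springs open, beyond that it snaps shut and stays
- clip_long_b_hinge (a point): point on the hinge axis of clip_long_b, middle of its width: 60 mm from the box's middle towards the box's -x, 74 mm above its underside; fixed on the box whatever the clip's angle
- clip_long_b_tip (a point): point 36 mm from the hinge axis of clip_long_b, at its free edge, middle of its width; moves with the clip. A thumb lip 6 mm wide there stands 4 mm proud of the clip's outer (upper) face, itself 5 mm off the hinge axis, so a fingertip coming down on the clip finds a shoulder 31 mm from the hinge
- clip_end_a (a joint): side clip in the middle of the short end facing +y, 60 mm wide, 7 mm thick, 37 mm hinge to free edge. Angle, rad: 0 sticks straight out, negative tilted up, grows as flipped down, 1.57 hangs down, shut. From about 1.1 rad a sprung catch resists (a level push 30 mm below the hinge needs about 6 to 8 N); let go before about 1.4 rad it springs open, beyond that it snaps shut and stays
- clip_end_a_hinge (a point): point on the hinge axis of clip_end_a, middle of its width: 83 mm from the box's middle towards the box's +y, 74 mm above its underside; fixed on the box whatever the clip's angle
- clip_end_a_tip (a point): point 36 mm from the hinge axis of clip_end_a, at its free edge, middle of its width; moves with the clip. A thumb lip 6 mm wide there stands 4 mm proud of the clip's outer (upper) face, itself 5 mm off the hinge axis, so a fingertip coming down on the clip finds a shoulder 31 mm from the hinge
- clip_end_b (a joint): side clip in the middle of the short end facing -y, 60 mm wide, 7 mm thick, 37 mm hinge to free edge. Angle, rad: 0 sticks straight out, negative tilted up, grows as flipped down, 1.57 hangs down, shut. From about 1.1 rad a sprung catch resists (a level push 30 mm below the hinge needs about 6 to 8 N); let go before about 1.4 rad it springs open, beyond that it snaps shut and stays
- clip_end_b_hinge (a point): point on the hinge axis of clip_end_b, middle of its width: 83 mm from the box's middle towards the box's -y, 74 mm above its underside; fixed on the box whatever the clip's angle
- clip_end_b_tip (a point): point 36 mm from the hinge axis of clip_end_b, at its free edge, middle of its width; moves with the clip. A thumb lip 6 mm wide there stands 4 mm proud of the clip's outer (upper) face, itself 5 mm off the hinge axis, so a fingertip coming down on the clip finds a shoulder 31 mm from the hinge
- egg_cup: blue egg cup, 49 mm wide, 53 mm high; loose bystander, origin at the centre of its underside; leave it alone
- matchbox: yellow matchbox, 36 x 56 x 16 mm, lying flat; loose bystander, origin at the centre of its underside; leave it alone
- tomato_tin: tomato tin, 57 mm wide, 72 mm high; loose bystander, origin at the centre of its underside; leave it alone
- mug_grey: blue-grey mug with a handle, 78 x 112 mm, 92 mm high; loose bystander, origin at the centre of its underside; leave it alone

How it is judged (in metres and radians):
On the way:
1. both long-side clips are snapped shut while both end clips are still open (value of joint each of clip_long_a, clip_long_b above 1.47 rad and value of joint each of clip_end_a, clip_end_b below 1.2 rad), for 0.2 s.
At the end, for the whole second after the job is handed in: all four clips are shut (each angle above 1.47 rad), the box stands level and still within 20 mm of where it stood, and the egg cup, matchbox, tin and mug stand upright within 30 mm of where they were (value of joint each of clip_long_a, clip_long_b, clip_end_a, clip_end_b above 1.47 rad and distance of food_box from where it was at the start of the episode below 0.02 m and angle between food_box's own z axis and vertical below 0.08 rad and linear speed of food_box below 0.02 m/s and distance of each of egg_cup, matchbox, tomato_tin, mug_grey from where it was at the start of the episode below 0.03 m and angle between each of egg_cup, matchbox, tomato_tin, mug_grey's own z axis and vertical below 0.2 rad); the robot touches nothing.
It fails at once if the box is shoved more than 20 mm from where it stood (distance of food_box from where it was at the start of the episode above 0.02 m).
It fails at once if the box is tipped up by more than 0.25 rad (angle between food_box's own z axis and vertical above 0.25 rad).
It fails at once if a bystander is pushed more than 30 mm (distance of any of egg_cup, matchbox, tomato_tin, mug_grey from where it was at the start of the episode above 0.03 m).
It also fails if it takes over 64 s, if anything falls off the work surface, if the arm or the gripper's body presses on something with over 40 N, if the wrist force passes 120 N, or if a joint passes its speed limit or range.

## Working session

There is one attempt and no reset: what is moved stays moved. The work goes in short steps, Python scripts to look and compute and a tool call to move; the robot and the scene stay as the last step left them, time stands still between calls to the robot, and variables do not carry over. Pictures are saved under pics/ and viewed, at most 10 in all, crops included, and the job is handed in when it is done.

Besides the shell and the picture viewer there is one more tool, called after "Emit:" in YAML: its name, and indented under it one key for each argument. play_rows: Moves the arm, as the interface text tells. Its arguments: {"type":"object","properties":{"plan":{"type":"array"},"claw":{"type":"number"},"grip_force":{"type":"number"}},"required":["plan"]}

```bash
mkdir -p pics
cat > h.py <<'E'
from workcell import *
import numpy as np, cv2
from scipy.spatial.transform import Rotation as R
def snap(n,f=None):
    d=grab_frame(n)
    if f: cv2.imwrite('pics/'+f,cv2.cvtColor(d['img'],cv2.COLOR_RGB2BGR))
    return d
def rot(d):
    o=np.array(d['orientation'],float)
    return o if o.shape==(3,3) else R.from_euler('xyz',o,degrees=True).as_matrix()
def ray(d,u,v,z):
    f=192/np.tan(np.radians(d['vertical_fov']/2))
    r=rot(d)@np.array([(u-d['cx'])/f,(v-d['cy'])/f,1]); o=np.array(d['origin'])
    return o+r*(z-o[2])/r[2]
def proj(d,p):
    f=192/np.tan(np.radians(d['vertical_fov']/2))
    c=rot(d).T@(np.array(p)-d['origin']); return c[:2]/c[2]*f+[d['cx'],d['cy']]
E
python3 - <<'E'
from h import *
for n in('top','side'):
    d=snap(n,n+'0.png'); print({k:v for k,v in d.items() if k!='img'})
s=get_state();print(s['tool_pos'],s['tool_rot'],s['time_s'])
E
```

```text
{'vertical_fov': 42.602120529939384, 'cx': 258.3060424222177, 'cy': 196.26785002822697, 'origin': array([0.29807578, 0.04015043, 1.36750108]), 'orientation': array([-168.61989553,    0.6947257 ,  -89.59367729])}
{'vertical_fov': 48.88376414635911, 'cx': 255.1452651543516, 'cy': 201.9790798576911, 'origin': array([ 0.310729  , -0.60343134,  0.54047648]), 'orientation': array([-122.79462158,    1.41871306,  -21.72994241])}
[ 0.21150454 -0.61401102  0.24277304] [-1.79900842e+02 -2.86731698e-03  1.90140778e+01] 0.1
```

View pics/top0.png

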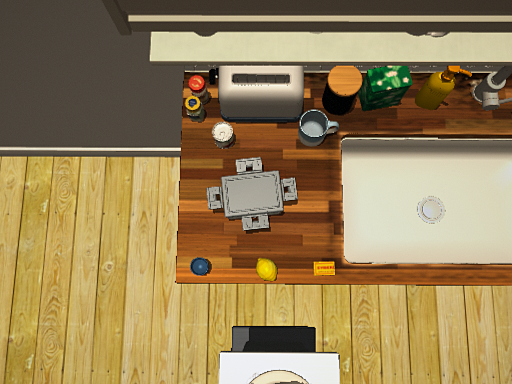

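View pics/side0.png

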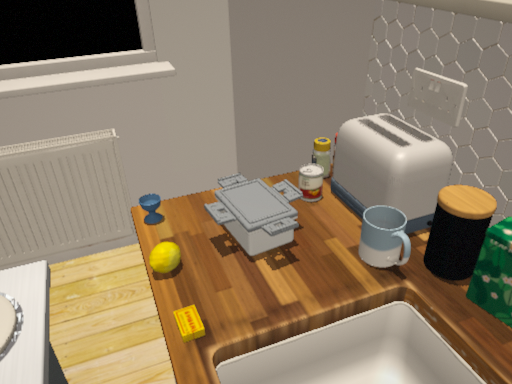

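The top view shows the box lid at about (253,195), its long side nearly along the image horizontal. The clips are at (249,165), (256,223), (214,198) and (290,189). The tin is at (222,134), the mug at (314,128), the egg cup at (200,267) and the matchbox at (324,268). A lemon sits at (266,268).

```bash
cat > box.py <<'E'
from h import *
def mask(d):
    im=d['img']; h=cv2.cvtColor(im,cv2.COLOR_RGB2HSV)
    return ((h[...,1]<50)&(h[...,2]>90)).astype(np.uint8)
def lid(d,seed):
    m=mask(d)
    k=cv2.morphologyEx(m,cv2.MORPH_CLOSE,np.ones((3,3)))
    k=cv2.morphologyEx(k,cv2.MORPH_OPEN,np.ones((29,29)))
    n,l=cv2.connectedComponents(k)
    k=(l==l[seed[1],seed[0]]).astype(np.uint8)
    c=max(cv2.findContours(k,0,2)[0],key=cv2.contourArea)
    return cv2.minAreaRect(c),k
E
python3 - <<'E'
from box import *
d=snap('top')
m=mask(d)
r,k=lid(d,(253,195)); print(r)
b=cv2.boxPoints(r); P=np.array([ray(d,*p,.082) for p in b]); print(P.round(4))
print('c',P.mean(0).round(4),[np.linalg.norm(P[i]-P[i-1]).round(4) for i in range(4)])
e=P-np.roll(P,1,0); print(np.degrees(np.arctan2(e[:,1],e[:,0])).round(1))
o=cv2.cvtColor(d['img'],cv2.COLOR_RGB2BGR)[130:260,170:350]; mm=np.dstack([m*255]*3)[130:260,170:350]
o=cv2.resize(o,None,fx=4,fy=4);
q=((b-[170,130]+.5)*4).astype(int); cv2.polylines(o,[q],True,(0,0,255),1)
cv2.imwrite('pics/c1.png',o)
for n,u,v in(('tin',222,134),('mug',314,128),('egg',200,267),('match',324,268)): print(n,ray(d,u,v,.05).round(3))
E
```

```text
((252.0, 192.99998474121094), (59.99999237060547, 41.99999237060547), -0.0)
[[ 0.5084  0.1533  0.082 ]
 [ 0.6229  0.1558  0.082 ]
 [ 0.6236 -0.0057  0.082 ]
 [ 0.5092 -0.0054  0.082 ]]
c [0.566  0.0745 0.082 ] [np.float64(0.1587), np.float64(0.1145), np.float64(0.1615), np.float64(0.1143)]
[ 90.3   1.2 -89.8 179.9]
tin [0.741 0.161 0.05 ]
mug [ 0.759 -0.097  0.05 ]
egg [0.371 0.212 0.05 ]
match [ 0.37  -0.117  0.05 ]
```

View pics/c1.png

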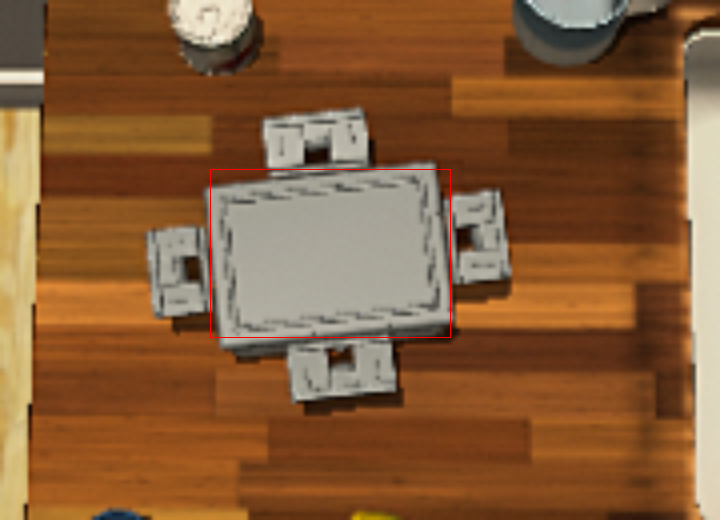

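The crop shows the true lid corners at about (205,187), (433,163), (452,318) and (225,335) crop pixels at 4x. So the lid is turned about 6°, and I'll compute it from these corners and check with an overlay in both views.

Run:
```python
from box import *
d=snap('top'); s=snap('side')
c=np.array([(205,187),(433,163),(450,318),(224,335)])/4+[170,130]-.5
P=np.array([ray(d,*p,.081) for p in c]); print(P.round(4)); C=P.mean(0)
yv=(P[0]-P[1]+P[3]-P[2]); xv=(P[0]-P[3]+P[1]-P[2]); 
print('c',C,'len',np.linalg.norm(yv)/2,np.linalg.norm(xv)/2,'yaw',np.degrees(np.arctan2(-yv[0],yv[1])),np.degrees(np.arctan2(xv[1],xv[0])))
yaw=np.arctan2(-yv[0],yv[1]); M=np.array([[np.cos(yaw),-np.sin(yaw),0],[np.sin(yaw),np.cos(yaw),0],[0,0,1]])
C[2]=0
outs=[]
for dd,(x0,y0,w,h),k in((d,(170,130,180,130),4),(s,(180,150,140,130),4)):
    o=cv2.cvtColor(dd['img'],cv2.COLOR_RGB2BGR)[y0:y0+h,x0:x0+w]; o=cv2.resize(o,None,fx=k,fy=k,interpolation=cv2.INTER_CUBIC)
    pt=lambda p:tuple(((proj(dd,C+M@np.array(p))-[x0,y0]+.5)*k).astype(int).tolist())
    for z,a,b,col in((.083,.056,.079,(0,0,255)),(0,.05,.073,(255,0,0))):
        cv2.polylines(o,[np.array([pt((i*a,j*b,z)) for i,j in((1,1),(1,-1),(-1,-1),(-1,1))])],True,col,1)
    for p in((.060,0,.074),(-.06,0,.074),(0,.083,.074),(0,-.083,.074)): cv2.circle(o,pt(p),4,(0,255,0),-1)
    outs.append(o[:, :560] if k and dd is s else o)
h=max(o.shape[0] for o in outs)
cv2.imwrite('pics/o1.png',cv2.resize(np.hstack(outs),None,fx=.62,fy=.62,interpolation=cv2.INTER_AREA))
np.save('box.npy',[*C,yaw])
```

```text
[[ 0.6114  0.159   0.081 ]
 [ 0.6286  0.0057  0.081 ]
 [ 0.5228 -0.0054  0.081 ]
 [ 0.5106  0.1442  0.081 ]]
c [0.5683515  0.07586423 0.081     ] len 0.1521496647330901 0.1040962084286318 yaw 5.547593667600736 7.177373846454346
```

View pics/o1.png

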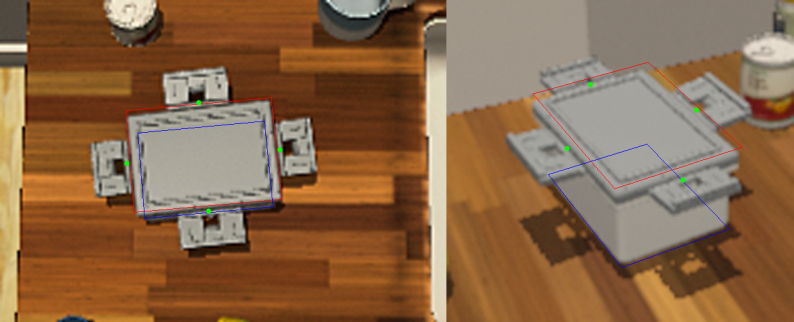

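The overlay fits to about 2–5 mm: the red lid outline sits slightly too far in +x. I'll move in now and refine the fit while above the box.

Emit:
play_rows:
  plan: [40,40,0,-0.05,70,80,0,-0.1,95,120,0,-0.15,120,160,0,-0.2,145,200,0,-0.222,170,240,0,-0.222,195,280,0,-0.222,220,320,0,-0.222]
  claw: 0
  grip_force: 20

```text
time_s: 1.05
tool_pos: [0.4324, -0.2929, 0.2439]
tool_rot: [180.0, -0.0, 6.3]
contact_force: [1.3, -0.1, -0.0]
width: 0.0324
grasp_force: 0.0
```

Run:
```python
from h import *
s=snap('side')
o=cv2.cvtColor(s['img'],cv2.COLOR_RGB2BGR)[165:255,195:310]
cv2.imwrite('pics/s2.png',cv2.resize(o,None,fx=6,fy=6,interpolation=cv2.INTER_CUBIC))
st=get_state();print(st['tool_pos'],st['tool_rot'],st['time_s'],st['contact_force'])
```

```text
[ 0.43775272 -0.28385322  0.24449249] [-179.81445132   -0.24903907    6.8897958 ] 1.1 [ 3.79702058  6.19616995 -0.11933871]
```

View pics/s2.png

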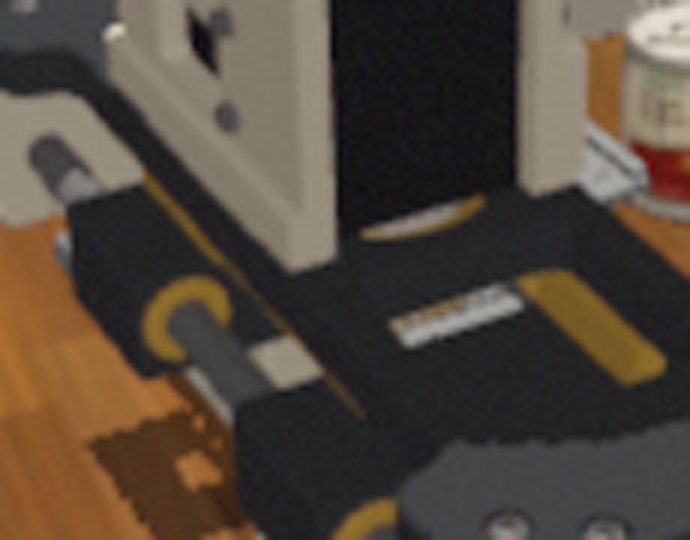

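The arm blocks the side view, so I'll use the first side picture instead.

Run:
```python
from h import *
o=cv2.imread('pics/side0.png')[170:255,200:310]
cv2.imwrite('pics/s3.png',cv2.resize(o,None,fx=7,fy=7,interpolation=cv2.INTER_CUBIC))
```

```text
(no output)
```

View pics/s3.png

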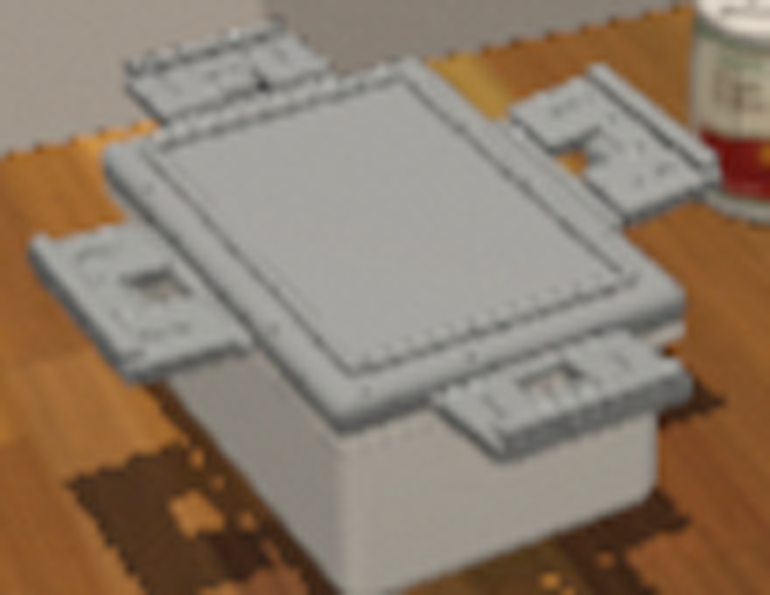

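Lid corners in the side crop (7x) are left (110,158), back (410,60), right (682,300) and front (345,412). I'll use them to fit the centre and yaw.

Run:
```python
from h import *
from scipy.optimize import least_squares as L
d=snap('top'); s=snap('side')
t=np.array([(205,187),(433,163),(450,320),(224,338)])/4+[170,130]-.5   # ++ , +-, --, -+
q=np.array([(410,60),(682,300),(345,415),(108,158)])/7+[200,170]-.5     # ++,+-,--,-+
S=np.array([(1,1),(1,-1),(-1,-1),(-1,1)])
def W(p): c,n=np.cos(p[2]),np.sin(p[2]); return [(p[0]+c*a*.056-n*b*.079,p[1]+n*a*.056+c*b*.079,.080) for a,b in S]
r=lambda p,use:np.concatenate([(np.array([proj(dd,w) for w in W(p)])-m).ravel() for dd,m in use])
for use in([(d,t)],[(s,q)],[(d,t),(s,q)]):
    o=L(r,[.567,.076,.1],args=(use,)); print(o.x[:2].round(4),np.degrees(o.x[2]).round(2),np.abs(o.fun).max().round(2))
x,y,a=o.x; np.save('box.npy',[x,y,0,a])
u=np.array([np.cos(a),np.sin(a)]);v=np.array([-u[1],u[0]])
for n,e,h in(('+x',u,.06),('-x',-u,.06),('+y',v,.083),('-y',-v,.083)): print(n,'hinge',(o.x[:2]+h*e).round(4),'dir',e.round(3))
st=get_state();print(st['tool_pos'],st['tool_rot'],st['time_s'],st['contact_force'],st['width'])
```

```text
[0.5679 0.0759] 6.14 1.87
[0.5639 0.0688] 7.16 2.26
[0.5662 0.0735] 6.69 2.77
+x hinge [0.6258 0.0805] dir [0.993 0.117]
-x hinge [0.5066 0.0665] dir [-0.993 -0.117]
+y hinge [0.5565 0.156 ] dir [-0.117  0.993]
-y hinge [ 0.5758 -0.0089] dir [ 0.117 -0.993]
[ 0.4340377  -0.29073065  0.2441709 ] [-1.79979994e+02 -7.22298821e-02  6.73842930e+00] 1.2 [-0.15186165 -1.08084911 -0.45989125] 0.020502437492568783
```

Emit:
play_rows:
  plan: [27,40,0,0,54,80,0,0,81,125,0,0,108,170,0,0,135,215,0,0,162,260,0,0,175,305,0,0,190,340,0,0]

```text
time_s: 2.0
tool_pos: [0.6224, 0.0461, 0.2434]
tool_rot: [180.0, 0.0, 6.2]
contact_force: [1.3, 0.6, 0.3]
width: 0.0007
grasp_force: 0.0
```

Emit:
play_rows:
  plan: [12,20,0,0,24,36,-20,0,24,36,-60,0,24,36,-90,0,24,36,-105,0,24,36,-113,0,24,36,-113,0,24,36,-113,0]

```text
time_s: 2.8
tool_pos: [0.6469, 0.0813, 0.1322]
tool_rot: [-180.0, -0.1, 6.3]
contact_force: [-0.4, -0.1, -0.1]
width: 0.0009
grasp_force: 0.0
```

Run:
```python
from h import *
st=get_state();print(st['tool_pos'],st['tool_rot'],st['time_s'],st['contact_force'],st['width'])
d=snap('top'); s=snap('side')
a=cv2.resize(cv2.cvtColor(d['img'],4)[140:250,195:310],None,fx=3.4,fy=3.4,interpolation=2)
b=cv2.resize(cv2.cvtColor(s['img'],4)[150:260,190:320],None,fx=3.4,fy=3.4,interpolation=2)
cv2.imwrite('pics/m1.png',np.hstack([a,b])[:,:800])
```

```text
[0.64687014 0.08127747 0.13218146] [-1.79999485e+02 -1.30297489e-01  6.25635982e+00] 2.8 [-0.44217476 -0.09739921 -0.06968308] 0.000892598179692757
```

View pics/m1.png

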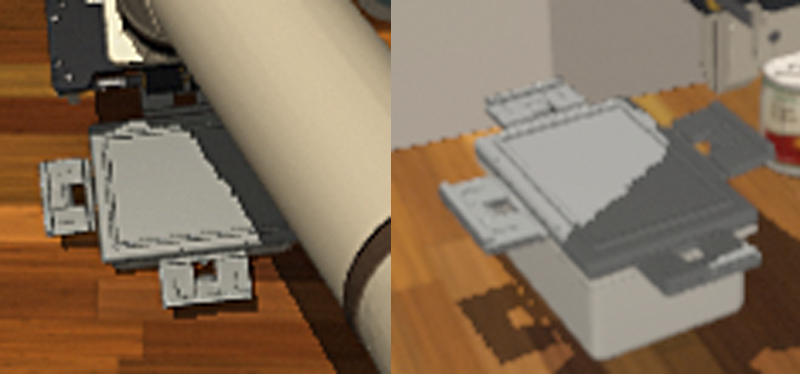

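The top and side views show the finger above the outer part of the +x clip, with all clips open and about level. I'm starting the push down.

Emit:
play_rows:
  plan: [-3,0,-15,0,-3,0,-28,0,-3,0,-35,0,2,0,-38,0,6,1,-41,0,9,1,-45,0,11,1,-49,0,11,1,-53,0]

```text
time_s: 3.7
tool_pos: [0.6578, 0.0826, 0.0778]
tool_rot: [-180.0, -0.1, 6.3]
contact_force: [0.1, 0.4, 1.7]
width: 0.0001
grasp_force: 0.5
```

```bash
cat > look.py <<'E'
import sys
from h import *
st=get_state();print(st['tool_pos'].round(4),st['time_s'],st['contact_force'].round(2))
s=snap('side')
x,y,w,h=[int(i) for i in sys.argv[2:6]]
b=cv2.resize(cv2.cvtColor(s['img'],4)[y:y+h,x:x+w],None,fx=5,fy=5,interpolation=2)
cv2.imwrite('pics/'+sys.argv[1],b)
E
python3 look.py m2.png 210 150 110 110
```

```text
[0.6578 0.0826 0.0778] 3.7 [0.1  0.35 1.69]
```

View pics/m2.png

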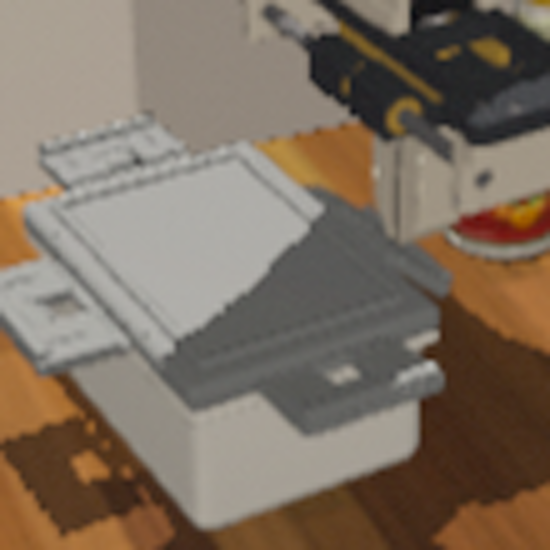

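The clip is turning down under the finger, so I'll go on along the arc.

Emit:
play_rows:
  plan: [0,0,-4,0,-2,0,-7,0,-4,0,-9,0,-6,-1,-11,0,-8,-1,-13,0,-9,-1,-14,0,-9,-1,-14,0]

```text
time_s: 4.45
tool_pos: [0.6483, 0.0816, 0.0643]
tool_rot: [-180.0, -0.1, 6.3]
contact_force: [2.6, -0.5, 2.9]
width: 0.0002
grasp_force: 1.3
```

Emit:
play_rows:
  plan: [-1,0,-2,0,-3,0,-4,0,-4,0,-5,0,-4,0,-5,0]

```text
time_s: 4.85
tool_pos: [0.643, 0.0811, 0.0593]
tool_rot: [179.9, 0.1, 6.3]
contact_force: [-2.0, -1.6, 10.9]
width: 0.0004
grasp_force: 6.5
```

Emit:
play_rows:
  plan: [-2,0,1,0,-4,0,1,0,-5,0,1,0,-5,0,1,0]

```text
time_s: 5.25
tool_pos: [0.6412, 0.0809, 0.0605]
tool_rot: [180.0, -0.3, 6.3]
contact_force: [6.8, -1.1, 2.0]
width: 0.0005
grasp_force: 7.9
```

Emit:
play_rows:
  plan: [0,0,-2,0,-2,0,-4,0,-3,0,-4,0,-3,0,-4,0]

```text
time_s: 5.65
tool_pos: [0.6415, 0.081, 0.0597]
tool_rot: [179.9, -0.6, 6.3]
contact_force: [7.5, -0.8, 16.0]
width: 0.0007
grasp_force: 14.2
```

Emit:
play_rows:
  plan: [2,0,2,0,4,0,3,0,6,0,3,0,7,0,3,0,7,0,3,0]

```text
time_s: 6.15
tool_pos: [0.6423, 0.0811, 0.0594]
tool_rot: [179.9, 0.1, 6.3]
contact_force: [-1.1, -1.4, 12.6]
width: 0.0003
grasp_force: 7.8
```

Emit:
play_rows:
  plan: [1,0,4,0,2,0,6,0,3,0,7,0,4,0,7,0,4,0,7,0]

```text
time_s: 6.65
tool_pos: [0.6465, 0.0815, 0.0652]
tool_rot: [-180.0, 0.0, 6.3]
contact_force: [0.6, 0.6, -0.2]
width: 0.0002
grasp_force: 0.0
```

The +x clip is shut: the finger met a hard stop there, then had free air where a clip sprung back to 1.1 rad would touch. Next is the -x clip.

Emit:
play_rows:
  plan: [0,0,40,0,0,0,75,0,-40,-5,75,0,-80,-9,75,0,-120,-13,75,0,-157,-17,70,0,-157,-17,66,0,-157,-17,66,0]

```text
time_s: 7.45
tool_pos: [0.489, 0.064, 0.1315]
tool_rot: [180.0, 0.0, 6.3]
contact_force: [1.0, 0.1, -0.9]
width: 0.0007
grasp_force: 0.0
```

```bash
python3 look.py m3.png 195 150 130 115
```

```text
[0.489  0.064  0.1315] 7.45 [ 1.01  0.09 -0.88]
```

View pics/m3.png

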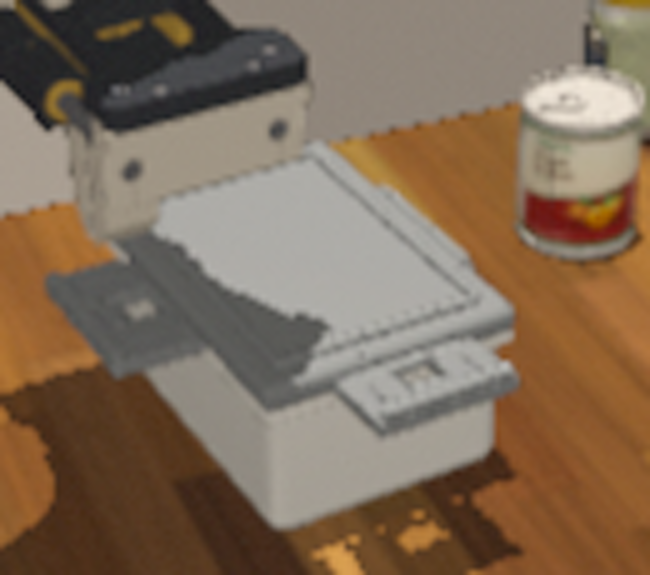

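The +x clip hangs shut and the box hasn't visibly moved. Now the mirrored motion on the -x side.

Emit:
play_rows:
  plan: [0,0,-15,0,0,0,-28,0,0,0,-35,0,-5,0,-38,0,-9,-1,-41,0,-12,-1,-45,0,-14,-1,-49,0,-14,-1,-53,0]

```text
time_s: 8.3
tool_pos: [0.4748, 0.0632, 0.0785]
tool_rot: [180.0, 0.1, 6.3]
contact_force: [-0.3, -0.7, 1.1]
width: 0.0005
grasp_force: 0.5
```

Emit:
play_rows:
  plan: [0,0,-4,0,2,0,-7,0,4,0,-9,0,6,1,-11,0,8,1,-13,0,9,1,-14,0,9,1,-14,0]

```text
time_s: 9.0
tool_pos: [0.4847, 0.0644, 0.0645]
tool_rot: [-180.0, 0.0, 6.3]
contact_force: [-1.8, -0.5, 0.8]
width: 0.0006
grasp_force: 0.7
```

Emit:
play_rows:
  plan: [1,0,-2,0,3,0,-4,0,4,0,-5,0,5,0,-5,0,6,1,-5,0]

```text
time_s: 9.5
tool_pos: [0.4898, 0.0649, 0.0597]
tool_rot: [179.9, 0.1, 6.3]
contact_force: [-5.3, -2.5, 9.0]
width: 0.0007
grasp_force: 4.2
```

Emit:
play_rows:
  plan: [1,0,0,0,2,0,0,0,3,0,0,0,4,0,0,0,4,0,0,0]

```text
time_s: 10.0
tool_pos: [0.4904, 0.0647, 0.0594]
tool_rot: [179.9, 0.5, 6.3]
contact_force: [-11.8, -1.0, 15.2]
width: 0.0001
grasp_force: 7.9
```

Emit:
play_rows:
  plan: [-4,0,3,0,-6,0,6,0,-8,0,8,0,-10,0,9,0,-11,0,9,0,-11,0,9,0]

```text
time_s: 10.6
tool_pos: [0.4838, 0.0654, 0.0687]
tool_rot: [180.0, -0.0, 6.3]
contact_force: [0.1, -0.1, -0.3]
width: 0.0004
grasp_force: 0.0
```

Run:
```python
from h import *
print(get_state()['q'].round(1),get_state()['tool_rot'])
```

```text
[  17.1   29.8  -33.8  118.7   26.2   38.8 -117.6] [ 1.79997774e+02 -1.04716740e-02  6.28849386e+00]
```

Emit:
play_rows:
  plan: [-2,0,40,0,0,0,75,0,10,15,82,-0.14,20,30,82,-0.28,30,45,82,-0.42,40,60,82,-0.56,50,75,82,-0.7,60,90,82,-0.84]

```text
time_s: 11.4
tool_pos: [0.5349, 0.1447, 0.146]
tool_rot: [179.4, 0.6, -35.8]
contact_force: [-0.9, -0.6, -1.7]
width: 0.0004
grasp_force: 0.0
```

Emit:
play_rows:
  plan: [5,8,0,-0.14,11,18,0,-0.28,11,18,0,-0.42,11,18,0,-0.56,11,18,-5,-0.7,11,18,-10,-0.724,11,18,-19,-0.724,11,18,-19,-0.724]

```text
time_s: 12.2
tool_pos: [0.544, 0.1629, 0.1249]
tool_rot: [179.2, 0.3, -76.7]
contact_force: [-1.1, 0.6, -0.0]
width: 0.0006
grasp_force: 0.0
```

Emit:
play_rows:
  plan: [5,5,6,-0.06,10,10,6,-0.115,10,10,6,-0.115,10,10,6,-0.115,10,10,6,-0.115]

```text
time_s: 12.7
tool_pos: [0.5554, 0.1722, 0.1337]
tool_rot: [179.4, 0.7, -83.6]
contact_force: [0.1, -0.4, -0.2]
width: 0.0004
grasp_force: 0.0
```

```bash
python3 look.py m4.png 195 150 130 115
```

```text
[0.5554 0.1722 0.1337] 12.7 [ 0.14 -0.39 -0.23]
```

View pics/m4.png

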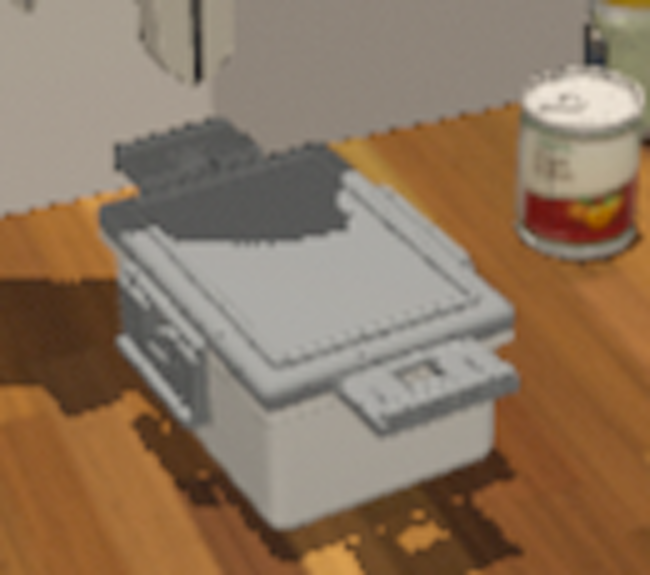

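Both long clips are shut, both end clips are still open, and the finger is above the +y end clip. Pushing down.

Emit:
play_rows:
  plan: [-1,0,-18,0,-1,0,-30,0,-1,1,-38,0,-1,6,-41,0,-2,10,-44,0,-2,13,-48,0,-2,15,-52,0,-2,15,-56,0]

```text
time_s: 13.55
tool_pos: [0.5539, 0.1892, 0.0771]
tool_rot: [179.4, 0.5, -83.5]
contact_force: [-0.2, 0.1, 0.9]
width: 0.0004
grasp_force: 0.5
```

Emit:
play_rows:
  plan: [0,0,-4,0,0,-2,-7,0,0,-4,-9,0,1,-6,-11,0,1,-8,-13,0,1,-9,-14,0,1,-9,-14,0]

```text
time_s: 14.25
tool_pos: [0.5549, 0.1785, 0.0634]
tool_rot: [179.4, 0.5, -83.6]
contact_force: [0.6, 1.1, 1.5]
width: 0.0005
grasp_force: 0.7
```

Emit:
play_rows:
  plan: [0,-1,-1,0,0,-3,-3,0,0,-4,-4,0,0,-5,-4,0,1,-6,-4,0]

```text
time_s: 14.75
tool_pos: [0.5553, 0.1732, 0.06]
tool_rot: [179.4, 0.6, -83.6]
contact_force: [-5.0, 5.0, 10.6]
width: 0.0006
grasp_force: 7.6
```

Emit:
play_rows:
  plan: [0,-1,0,0,0,-2,0,0,0,-3,0,0,0,-4,0,0,0,-4,0,0]

```text
time_s: 15.25
tool_pos: [0.5553, 0.1731, 0.0601]
tool_rot: [179.4, 0.9, -83.4]
contact_force: [-4.6, 9.7, 10.1]
width: 0.0004
grasp_force: 10.8
```

Emit:
play_rows:
  plan: [0,4,2,0,0,6,4,0,-1,8,7,0,-1,10,8,0,-1,10,8,0,-1,10,8,0]

```text
time_s: 15.85
tool_pos: [0.5547, 0.1786, 0.0673]
tool_rot: [179.4, 0.5, -83.6]
contact_force: [-0.0, -1.3, -0.5]
width: 0.0004
grasp_force: 0.0
```

Emit:
play_rows:
  plan: [-1,3,40,0,0,0,80,0,5,-40,85,0,10,-80,85,0,14,-120,85,0,19,-160,85,0,23,-200,80,0,23,-204,70,0]

```text
time_s: 16.65
tool_pos: [0.5775, -0.0323, 0.1388]
tool_rot: [179.6, 0.3, -84.1]
contact_force: [-0.0, -1.3, 0.3]
width: 0.0005
grasp_force: 0.0
```

Emit:
play_rows:
  plan: [0,0,0,0,0,0,0,0,0,0,0,0]

```text
time_s: 16.95
tool_pos: [0.578, -0.0234, 0.1374]
tool_rot: [179.4, 0.5, -83.5]
contact_force: [0.1, 0.0, 0.1]
width: 0.0003
grasp_force: 0.0
```

Run:
```python
from h import *
# compare front region of box with the first side picture: shift of body / +y clip visible?
s=snap('side'); a=cv2.imread('pics/side0.png'); b=cv2.cvtColor(s['img'],4)
g=lambda i:cv2.cvtColor(i,6)
t=g(a)[235:258,235:262]
r=cv2.matchTemplate(g(b)[225:268,225:272],t,5); print(cv2.minMaxLoc(r),'expect (10,10)')
# +y clip strip, where it stuck up: patch around (237,181)
print(a[176:186:3,222:244:5].tolist()); print(b[176:186:3,222:244:5].tolist())
```

```text
(-0.35329699516296387, 0.9603297710418701, (20, 0), (10, 10)) expect (10,10)
[[[138, 149, 160], [150, 157, 163], [121, 124, 125], [138, 141, 142], [150, 154, 155]], [[106, 110, 110], [145, 148, 150], [151, 156, 156], [158, 161, 162], [159, 163, 164]], [[155, 159, 161], [159, 163, 163], [147, 153, 154], [68, 70, 71], [138, 143, 142]], [[140, 143, 144], [133, 137, 138], [146, 150, 151], [145, 150, 151], [127, 130, 131]]]
[[[146, 158, 169], [116, 133, 141], [116, 130, 139], [39, 37, 38], [42, 39, 40]], [[146, 158, 169], [112, 124, 133], [115, 131, 139], [107, 122, 131], [44, 42, 41]], [[146, 158, 170], [146, 158, 169], [114, 130, 139], [114, 130, 139], [131, 150, 159]], [[146, 158, 170], [139, 149, 160], [151, 156, 158], [115, 131, 140], [120, 136, 145]]]
```

The box hasn't moved (template shift 0 px), and the +y clip no longer sticks out. Last clip, on the -y end.

Emit:
play_rows:
  plan: [0,-2,-20,0,0,-3,-33,0,0,-3,-41,0,1,-8,-44,0,1,-12,-47,0,2,-15,-51,0,2,-17,-55,0,2,-17,-59,0]

```text
time_s: 17.8
tool_pos: [0.5801, -0.0432, 0.0786]
tool_rot: [179.5, 0.4, -83.7]
contact_force: [-0.2, 0.7, 1.4]
width: 0.0003
grasp_force: 0.6
```

Emit:
play_rows:
  plan: [0,0,-4,0,0,2,-7,0,0,4,-9,0,-1,6,-11,0,-1,8,-13,0,-1,9,-14,0,-1,9,-14,0]

```text
time_s: 18.5
tool_pos: [0.5789, -0.0336, 0.0648]
tool_rot: [179.5, 0.4, -83.6]
contact_force: [-0.1, -2.8, 4.4]
width: 0.0006
grasp_force: 2.1
```

Emit:
play_rows:
  plan: [0,1,-2,0,0,3,-4,0,0,5,-5,0,0,6,-5,0,0,7,-5,0]

```text
time_s: 19.0
tool_pos: [0.5781, -0.0244, 0.0598]
tool_rot: [179.4, 0.7, -83.6]
contact_force: [-3.4, 1.3, 10.4]
width: 0.0006
grasp_force: 5.5
```

Emit:
play_rows:
  plan: [0,1,0,0,0,2,0,0,0,3,0,0,0,4,0,0,0,4,0,0]

```text
time_s: 19.5
tool_pos: [0.578, -0.0241, 0.06]
tool_rot: [179.4, 0.3, -83.7]
contact_force: [-2.0, -4.4, 6.2]
width: 0.0001
grasp_force: 7.5
```

The stop-to-stop span matches the long pair (hinge distance plus 32 mm), so this clip is at its stop too. Backing off and retreating.

Emit:
play_rows:
  plan: [0,-4,2,0,0,-7,4,0,0,-10,7,0,0,-14,8,0,0,-14,8,0]

```text
time_s: 20.0
tool_pos: [0.5788, -0.0367, 0.0677]
tool_rot: [179.4, 0.5, -83.7]
contact_force: [-0.4, 1.2, 0.0]
width: 0.0005
grasp_force: 0.0
```

Emit:
play_rows:
  plan: [0,-3,40,0,0,-3,80,0,0,-3,120,0,-20,-40,140,0,-40,-80,140,0,-60,-120,140,0,-80,-160,140,0,-90,-180,140,0]

```text
time_s: 20.8
tool_pos: [0.4861, -0.2195, 0.2079]
tool_rot: [179.4, 0.5, -83.9]
contact_force: [1.7, -0.4, 0.3]
width: 0.0007
grasp_force: 0.0
```

Emit:
play_rows:
  plan: [-20,-40,0,0,-40,-80,0,0,-60,-120,0,0,-80,-160,0,0,-100,-190,0,0,-120,-220,0,0,-130,-250,0,0,-130,-250,0,0]

```text
time_s: 21.6
tool_pos: [0.355, -0.4703, 0.2083]
tool_rot: [179.4, 0.3, -84.0]
contact_force: [0.1, -0.8, -0.3]
width: 0.0004
grasp_force: 0.0
```

Run:
```python
from box import *
d=snap('top')
s=get_state();print(s['tool_pos'],s['contact_force'].round(1),s['time_s'])
a=cv2.imread('pics/top0.png'); g=lambda i:cv2.cvtColor(i,6)
b=cv2.cvtColor(d['img'],4)
r=cv2.matchTemplate(g(b)[170:220,220:290],g(a)[178:212,230:278],5);print(cv2.minMaxLoc(r),'expect 10,8')
x,y,_,t=np.load('box.npy');u=np.array([np.cos(t),np.sin(t)]);v=np.array([-u[1],u[0]])
m0=mask({'img':a[...,::-1].copy()});m=mask(d)
# fraction grey along clip bands 12..33 mm beyond the hinge, before / now
for n,e,w,h in(('+x',u,v,.06),('-x',-u,v,.06),('+y',v,u,.083),('-y',-v,u,.083)):
    P=[proj(d,[*(np.array([x,y])+(h+o)*e+k*w),.076]).round().astype(int) for o in(.014,.02,.026,.032) for k in np.linspace(-.025,.025,9)]
    print(n,np.mean([m0[p[1],p[0]] for p in P]).round(2),np.mean([m[p[1],p[0]] for p in P]).round(2))
for n,(x0,y0,x1,y1) in dict(tin=(208,118,238,150),mug=(298,108,342,148),egg=(188,256,214,278),match=(312,260,338,277)).items():
    print(n,cv2.minMaxLoc(cv2.matchTemplate(g(b)[y0-6:y1+6,x0-6:x1+6],g(a)[y0:y1,x0:x1],5))[1::2])
```

```text
[ 0.35671187 -0.46800136  0.20770755] [-0.8 -0.9 -0.1] 21.65
(-0.10513950884342194, 0.7823118567466736, (13, 10), (10, 8)) expect 10,8
+x 0.78 0.0
-x 0.92 0.17
+y 0.86 0.0
-y 1.0 0.03
tin (0.9997057318687439, (6, 6))
mug (0.9995399713516235, (6, 6))
egg (0.9992096424102783, (6, 6))
match (0.19839982688426971, (0, 0))
```

Run:
```python
from h import *
a=cv2.imread('pics/side0.png'); g=lambda i:cv2.cvtColor(i,6)
for n,(x0,y0,x1,y1) in dict(corner=(235,235,262,258),right=(280,200,300,225)).items():
    b=cv2.cvtColor(snap('side')['img'],4)
    print(n,cv2.minMaxLoc(cv2.matchTemplate(g(b)[y0-10:y1+10,x0-10:x1+10],g(a)[y0:y1,x0:x1],5))[1::2])
b=cv2.cvtColor(snap('top')['img'],4)
print(b[180:210:10,230:280:12].mean(2).round(),cv2.minMaxLoc(cv2.matchTemplate(g(b)[250:288,300:350],g(a)[0:1,0:1],5))[1])
f=lambda i:cv2.inRange(cv2.cvtColor(i,40),(20,150,150),(32,255,255))[255:282,305:345]
for i in(cv2.imread('pics/top0.png'),b):
    M=cv2.moments(f(i),True); print(M['m00'],M['m10']/max(M['m00'],1),M['m01']/max(M['m00'],1))
```

```text
corner (0.3759644329547882, (0, 16))
right (0.5702291131019592, (12, 16))
[[ 85. 162. 157. 158. 160.]
 [161. 160. 163. 162. 124.]
 [167. 166. 165. 162. 142.]] 1.0
170.0 18.58823529411765 13.311764705882354
0.0 0.0 0.0
```

The arm now blocks the side view and the matchbox, so I'll move it further aside for one last check.

Emit:
play_rows:
  plan: [-25,-25,5,0,-50,-50,10,0,-75,-75,15,0,-100,-100,20,0,-125,-125,25,0,-143,-146,35,0,-143,-146,35,0,-143,-146,35,0]

```text
time_s: 22.6
tool_pos: [0.2167, -0.6115, 0.2423]
tool_rot: [179.5, 0.5, -83.6]
contact_force: [-0.1, 0.4, -0.3]
width: 0.0004
grasp_force: 0.0
```

Run:
```python
from h import *
a=cv2.imread('pics/side0.png'); g=lambda i:cv2.cvtColor(i,6)
b=cv2.cvtColor(snap('side')['img'],4)
for n,(x0,y0,x1,y1) in dict(corner=(235,235,262,258),lid=(215,178,296,232),match=(170,300,208,342)).items():
    print(n,cv2.minMaxLoc(cv2.matchTemplate(g(b)[y0-10:y1+10,x0-10:x1+10],g(a)[y0:y1,x0:x1],5))[1::2])
b=cv2.cvtColor(snap('top')['img'],4)
f=lambda i:cv2.inRange(cv2.cvtColor(i,40),(20,150,150),(32,255,255))[255:282,305:345]
for i in(cv2.imread('pics/top0.png'),b):
    M=cv2.moments(f(i),True); print(M['m00'],M['m10']/max(M['m00'],1),M['m01']/max(M['m00'],1))
print(cv2.minMaxLoc(cv2.matchTemplate(g(b)[164:226,212:294],g(cv2.imread('pics/top0.png'))[172:218,222:284],5))[1::2])
```

```text
corner (0.9934635162353516, (10, 10))
lid (0.6530615091323853, (10, 10))
match (0.9995664954185486, (10, 10))
170.0 18.58823529411765 13.311764705882354
174.0 18.79310344827586 13.275862068965518
(0.9049702286720276, (10, 8))
```

The box and bystanders haven't moved, and none of the four clips sticks out any more.

```bash
python3 -c "
from workcell import *
print(hand_in())"
```

```text
the job is handed in; nothing more can be done
None
```

I closed all four clips, the long sides first and then the ends, and handed the job in at about 23 s; the last pictures show no shift of the box or of any of the four bystanders, but the hand-in gave no verdict back.

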